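Lock a tenoned chair rail into the drilling jig

TASK

Pull the jig's black knob out until it stays out in its detent, then lay the chair rail that has the tenon flat in the jig's nest with its tenon at the knob end. Then push the knob fully home so that its bolt lies over the tenon, let go, and leave the other things on the bench as they are.

Things in the scene. Friction and masses are not known exactly. Their poses are not given: they have to be found in the camera images.
- pull_knob (a joint): Travel of the knob and its bolt in m: 0 = fully in (bolt across the nest), 0.032 = fully out, held by its detent (bolt clear of the nest). Slides level along the jig's y axis, out = +y; starts fully in. A snap mechanism with its tip-over at 0.016 draws it to the nearer end; moving it takes up to about 7 N either way.
- knob_grip (a point): Centre of the black round knob head; moves with it; axes as the jig's. Head 38 mm in diameter, 26 mm long along y, on a steel neck 17 mm in diameter; its centre is 53 mm above the bench and, when in, 33 mm out from the face of the housing. Nothing stands beside or above it.
- bolt_tip (a point): Inner end of the knob's steel bolt, on its axis; moves with the knob. Bolt 12 mm in diameter, underside 29 mm above the nest floor. With the knob in it reaches 22 mm into the nest from the housing and bars it, so the knob must be out before the rail goes in; it passes 4 mm above a tenon but not above the rail's full-height end.
- jig: Drilling jig fixed to the bench: plywood base 130 x 265 x 18 mm (x, y, z), long along y, with the nest on top (floor 18 mm above the bench). Origin on the bench under the nest's centre; y points to the knob end. An aluminium housing 48 mm wide, 30 mm long, top 74 mm above the bench, closes the nest at y = +100 mm; the knob sits beyond it.
- jig_seat (a point): Where rail_center lies when the rail is seated: 15 mm to -y of the jig's origin, 36 mm above the bench; axes as the jig's. Nest 200 mm long, 47 mm wide; light-wood stops with outward-sloping lips, about 33 mm high above its floor, stand across its -y end and at both ends of its long sides; the middle 120 mm of these is open for fingers.
- rail_center (a point): Centre of the chair rail's body, half-way up. Loose light-wood bar 160 x 40 x 36 mm (x, y, z) with a tenon 30 mm long, 20 wide, 14 thick in the middle of its +x end (190 mm in all), about 0.12 kg. Lies flat on the bench, z up, x along it to the tenon. The body reaches 80 mm each way from here. In the jig its +x points along the jig's +y.
- offcut_center (a point): Centre of a plain offcut, a bystander: light-wood bar 190 x 40 x 36 mm without a tenon, x along it. Leave it.
- tin: Closed pale wax tin, bystander, 76 mm in diameter, 65 mm tall; origin at the centre of its underside.
- hammer: Hammer lying on the bench, bystander, 200 mm long, along its x.
Not all that is in view belongs to the job. Leave any orange or turquoise look-alike of the part that bears rail_center alone.

How it is judged:
On the way, in this order (a step that is already met when the one before it is completed fails the run):
1. the knob is pulled out to its detent (value of joint pull_knob above 0.028 m), for 0.2 s.
2. the rail lies in the nest, tenon towards the knob, with the knob still out (x of rail_center in the frame of jig_seat between -0.008 and 0.008 m and y of rail_center in the frame of jig_seat between -0.01 and 0.01 m and z of rail_center in the frame of jig_seat between -0.005 and 0.005 m and angle between the x axis of rail_center and the y axis of jig_seat, either way round below 0.12 rad and angle between rail_center's own z axis and vertical below 0.1 rad and value of joint pull_knob above 0.026 m), for 0.2 s.
At the end, for the whole second after the job is handed in: The rail lies flat and still in the nest with its tenon at the knob end (its centre within 8 mm across, 10 mm along and 5 mm in height of the seat, within 0.12 rad of the nest's direction) and the knob is pushed in to within 3 mm of home (x of rail_center in the frame of jig_seat between -0.008 and 0.008 m and y of rail_center in the frame of jig_seat between -0.01 and 0.01 m and z of rail_center in the frame of jig_seat between -0.005 and 0.005 m and angle between the x axis of rail_center and the y axis of jig_seat, either way round below 0.12 rad and angle between rail_center's own z axis and vertical below 0.1 rad and value of joint pull_knob below 0.003 m and linear speed of rail below 0.02 m/s); the robot touches nothing.
It fails at once if another thing on the bench (offcut, tin, hammer) is moved by more than 30 mm (distance of any of offcut_center, tin, hammer from where it was at the start of the episode above 0.03 m).
It also fails if it takes over 61 s, if anything falls off the work surface, if the arm or the gripper's body presses on something with over 40 N, if the wrist force passes 120 N, or if a joint passes its speed limit or range.

ROBOT

A 6-joint arm with a two-finger parallel gripper is mounted at the origin on the work surface. World frame = base frame: x ahead of the robot, y to its left, z up, the work surface at z = 0. Lengths are in m, angles in rad, forces in N, time in s.
With the tool pointing down it reaches from about 0.275 to 0.875 m from the base axis. Payload 12.5 kg.
Tool frame: the origin (TCP) lies on the front face of the gripper's body, between the roots of the fingers; the fingertips stand 73 mm ahead of it and the grasp point (between the pads) lies 54 mm ahead of it; z points along the fingers, y is the direction in which the jaws open and shut (so a half turn about z gives the same grasp; the last joint's range is limited). The gripper opens to 85 mm and grips with 20 to 120 N. Pads are 22 mm wide; open, the fingers measure 114 mm over their backs; the gripper's body (76 mm by 85 mm) begins 54 mm behind the grasp point. The pads swing forward as they close: fully open they stand 13 mm farther back than shut.
Start: joints at [-1.302, 0.351, 1.652, -0, 1.139, -0.085], TCP at [0.191, -0.516, 0.304] pointing down, gripper open.
Joint ranges: [-2.75, 2.75], [-0.79, 2.1], [0.01, 2.65], [-1.57, 4.71], [0.07, 3.14], [-2.87, 2.87]. Speed limits (rad/s): [2.22, 2.22, 2.79, 3.14, 3.14, 3.14].

INTERFACE

Orientations are given as a unit quaternion [x, y, z, w].
In Python, from station import get_state, get_image, close_job, masks_of, mark_of gives the robot as it stands.
- The arm moves only by the tool jog_arm, never from a script. Its argument "commands" is a list of rows, each a list of 5 numbers: the shift along the tool's x, y, z in cm, then the turn about the tool's z in rad, then the closure, from -1 (fully open) to 1 (shut), so that 0 is half open. In form: [[dx, dy, dz, yaw, jaw], ...]. A call has 1 to 8 rows; each row shifts and turns the pose as measured when the row begins, along the tool's axes as they then stand; what a row does not reach is not made up. A row lasts 1/8 s, in which the tool goes at most 62.5 mm and 10.7 degrees, less where a joint would pass 70% of its speed; a pose out of reach is approached as far as the arm can. A call with a gripper value outside its range is refused whole. The fingers move at their own pace and stop on an object; "squeeze" is the grip in N (left out, the last holds). Time passes only in rows, so rows that do not move let the fingers close. It gives the time, the measured TCP pose, the force and the opening at its end, in the units of the state.
- get_state(): the state, without advancing time (a new reading comes with each control period).
- get_image(name): name is "scene" or "top"; returns a dict with "color" (384x512x3 uint8, red, green, blue), "fx", "fy", "cx", "cy" (pixels), "k1" (the pictures are not rectified: a ray, as slopes to the right and down, at radius r is drawn at 1 + k1 r^2 times it, then the intrinsics apply), "extrinsics" (4x4, takes a point from camera to world coordinates). Camera axes: x right, y up, looking along -z (the intrinsics and any distortion apply to the point x, -y, -z); pixel columns grow to the right and rows downward; lengths in m; the calibration is good to about 2 mm. A picture is of the moment at which its call begins. There is no depth.
- close_job(): hands the job in, once; it reports no verdict.
Trained networks look in a picture, given as the dict that the camera call returned (one of the last four; its "shot" number tells which), for a name from the list of things; names that differ only in an ending like _2 or _b are one class to them, and where a whole thing is asked for, a point or a joint stands for the part that bears it (a point fixed in the world has none). Each returns a list of dicts, best first, with "conf" (0 to 1); they miss things now and then, are a little off and sometimes report something else, mostly with a low value. They report only what shows in the picture. A call takes as long as a camera call. They do not tell look-alikes from the thing itself.
- masks_of(picture, target): "pixels" (384x512 bool, what is visible of it).
- mark_of(picture, target): "xyz" ([x, y, z] in m, in the coordinates of the camera as it stood for that picture, good to about 4 mm: a listed point, or the origin of a listed thing).
The state is a dict: "t": time; "joint_pos": joint angles; "dq": joint speeds; "joint_efforts": joint torques, N m; "eef_pos": TCP position; "orientation": TCP orientation; "ft_force": force on the tool from outside, world axes, zero at the start; "ft_torque": the same for the moment, N m; "grip_width": finger opening in m.
Only numpy, scipy, OpenCV 4.12 (cv2) and the standard library are available. Lean on these libraries where they do the work, as an engineer would, in place of code of your own. Each camera call takes 0.05 s, during which the arm holds its last target.

## Working session

There is one attempt and no reset: what is moved stays moved. The work goes in short steps, Python scripts to look and compute and a tool call to move; the robot and the scene stay as the last step left them, time stands still between calls to the robot, and variables do not carry over. Pictures are saved under pics/ and viewed, and the job is handed in when it is done.

Besides the shell and the picture viewer there is one more tool, called after "Call:" by a JSON object that holds its "op" and its "data". jog_arm: Moves the arm, as the interface text tells. Its arguments: {"type":"object","properties":{"commands":{"type":"array"},"squeeze":{"type":"number"}},"required":["commands"]}

```bash
mkdir -p pics; cat > h.py <<'E'
import numpy as np, cv2
from station import *
def w(p,x):
    E=np.array(p["extrinsics"]); return E[:3,:3]@np.array(x)+E[:3,3]
def proj(p,X):
    E=np.array(p["extrinsics"]); c=E[:3,:3].T@(np.array(X)-E[:3,3])
    u=np.array([c[0],-c[1]])/-c[2]; r2=u@u; u=u*(1+p["k1"]*r2)
    return np.array([p["fx"]*u[0]+p["cx"],p["fy"]*u[1]+p["cy"]])
def unproj(p,px,z):
    K=np.array([[p["fx"],0,p["cx"]],[0,p["fy"],p["cy"]],[0,0,1.]])
    u0=np.array([(px[0]-p["cx"])/p["fx"],(px[1]-p["cy"])/p["fy"]]);u=u0.copy()
    for _ in range(20): u=u0/(1+p["k1"]*(u@u))
    E=np.array(p["extrinsics"]); d=E[:3,:3]@np.array([u[0],-u[1],-1]); o=E[:3,3]
    return o+d*(z-o[2])/d[2]
def save(p,n): cv2.imwrite("pics/"+n+".png",cv2.cvtColor(p["color"],cv2.COLOR_RGB2BGR))
E
python3 - <<'E'
from h import *
for n in ["scene","top"]:
    p=get_image(n); save(p,n+"0"); print(n,np.array(p["extrinsics"])[:3,3].round(2))
    for t in ["knob_grip","bolt_tip","jig","jig_seat","rail_center","offcut_center","tin","hammer"]:
        print(t,[(round(m["conf"],2),w(p,m["xyz"]).round(3).tolist(),proj(p,w(p,m["xyz"])).round().tolist()) for m in mark_of(p,t)])
print(get_state())
E
```

```text
scene [1.23 0.15 1.11]
knob_grip [(0.58, [0.54, 0.269, 0.054], [363.0, 202.0])]
bolt_tip [(0.69, [0.539, 0.183, 0.055], [331.0, 197.0])]
jig [(0.97, [0.55, 0.103, 0.0], [301.0, 205.0]), (0.58, [0.568, -0.33, 0.021], [152.0, 181.0])]
jig_seat [(0.95, [0.551, 0.088, 0.04], [296.0, 197.0])]
rail_center [(0.88, [0.569, -0.331, 0.02], [152.0, 181.0]), (0.88, [0.327, 0.134, 0.013], [322.0, 144.0]), (0.84, [0.331, -0.37, 0.013], [166.0, 121.0]), (0.81, [0.794, -0.295, 0.01], [137.0, 254.0])]
offcut_center [(0.63, [0.542, 0.184, 0.051], [331.0, 198.0]), (0.59, [0.499, -0.162, 0.017], [214.0, 172.0])]
tin [(0.73, [0.73, -0.039, -0.007], [237.0, 254.0])]
hammer [(0.61, [0.73, 0.12, 0.001], [296.0, 264.0])]
top [ 0.46 -0.02  1.05]
knob_grip [(0.73, [0.542, 0.267, 0.053], [149.0, 203.0])]
bolt_tip [(0.54, [0.547, 0.182, 0.051], [183.0, 201.0])]
jig [(0.64, [0.551, 0.102, -0.002], [217.0, 201.0])]
jig_seat [(0.92, [0.553, 0.087, 0.04], [221.0, 198.0]), (0.59, [0.546, 0.101, 0.001], [218.0, 202.0])]
rail_center [(0.93, [0.561, -0.329, 0.019], [385.0, 193.0]), (0.83, [0.788, -0.297, 0.023], [368.0,
[... 331 characters left out ...]
.9, 'joint_pos': array([-1.30161622e+00,  3.50659121e-01,  1.65179557e+00, -3.71218476e-05,
        1.13911402e+00, -8.45839915e-02]), 'dq': array([-1.02470484e-03, -1.11745365e-05, -1.10981816e-03, -1.36257314e-03,
        1.43216836e-03, -1.07167268e-03]), 'joint_efforts': array([ 4.05067776e-04, -5.06029737e+01, -2.91647780e+01, -6.09402696e-05,
        6.98693457e-04,  8.04755558e-06]), 'eef_pos': array([ 0.19055884, -0.51591547,  0.30391364]), 'orientation': array([ 9.84395749e-01,  1.75968775e-01, -1.56831172e-05,  1.34748061e-05]), 'ft_force': array([ 0.15324478, -0.3574923 ,  0.05617123]), 'ft_torque': array([-0.0262525 ,  0.03761805,  0.04199622]), 'grip_width': 0.08541413254889618}
```

View pics/top0.png

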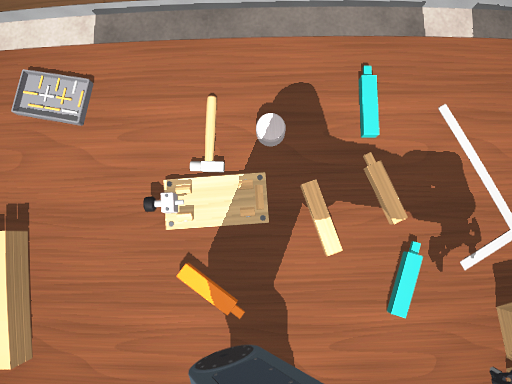

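View pics/scene0.png

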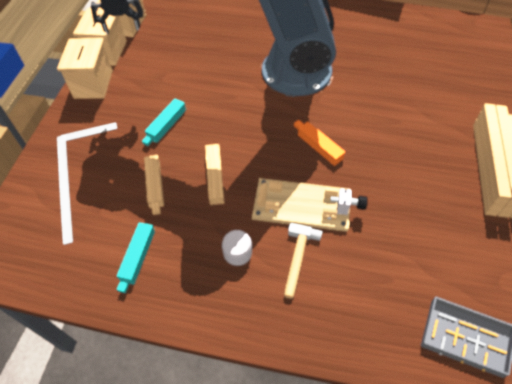

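The rail is the plain-wood one at top (385,193), with its tenon at (368,156). The offcut is at (321,217). Next I'll measure angles from the edges.

```bash
python3 - <<'E'
from h import *
p=get_image("top")
# enlarged crops
c=cv2.cvtColor(p["color"],cv2.COLOR_RGB2BGR)
a=cv2.resize(c[145:240,350:420],None,fx=6,fy=6,interpolation=cv2.INTER_CUBIC)
b=cv2.resize(c[155:245,135:280],None,fx=5,fy=5,interpolation=cv2.INTER_CUBIC)
cv2.imwrite("pics/a.png",a);cv2.imwrite("pics/b.png",b)
for t in ["rail_center","jig","knob_grip"]:
    for m in masks_of(p,t)[:4]:
        M=m["pixels"].astype(np.uint8); ys,xs=np.nonzero(M)
        z={"rail_center":.036,"jig":.018,"knob_grip":.053}[t]
        W=np.array([unproj(p,(x,y),z)[:2] for x,y in zip(xs,ys)],np.float32)
        r=cv2.minAreaRect(W); print(t,round(m["conf"],2),len(xs),xs.mean().round(),ys.mean().round(),np.round(r[0],4),np.round(r[1],3),round(r[2],1),cv2.boxPoints(r).round(3).tolist())
E
```

```text
rail_center 0.89 1411 405.0 281.0 [ 0.3463 -0.3693] [0.052 0.189] 72.2 [[0.24799999594688416, -0.36500000953674316], [0.42800000309944153, -0.4230000078678131], [0.4440000057220459, -0.37299999594688416], [0.2639999985694885, -0.3160000145435333]]
rail_center 0.75 1279 384.0 190.0 [ 0.5739 -0.3214] [0.192 0.05 ] 23.5 [[0.47600001096725464, -0.3370000123977661], [0.4959999918937683, -0.382999986410141], [0.671999990940094, -0.3059999942779541], [0.6520000100135803, -0.25999999046325684]]
rail_center 0.72 5444 212.0 201.0 [0.5463 0.1307] [0.128 0.315] 3.2 [[0.4740000069141388, 0.2840000092983246], [0.4909999966621399, -0.029999999329447746], [0.6190000176429749, -0.023000000044703484], [0.6019999980926514, 0.29100000858306885]]
rail_center 0.67 1169 368.0 104.0 [ 0.8006 -0.2944] [0.047 0.192] 88.5 [[0.7039999961853027, -0.3149999976158142], [0.8960000276565552, -0.3199999928474426], [0.8970000147819519, -0.27300000190734863], [0.7049999833106995, -0.26899999380111694]]
jig 0.66 5365 212.0 201.0 [0.5476 0.1334] [0.13 0.32] 3.2 [[0.4729999899864197, 0.28999999165534973], [0.4909999966621399, -0.029999999329447746], [0.621999979019165, -0.023000000044703484], [0.6039999723434448, 0.296999990940094]]
knob_grip 0.72 202 156.0 203.0 [0.5422 0.2324] [0.097 0.03 ] 89.1 [[0.5260000228881836, 0.18400000035762787], [0.5559999942779541, 0.18400000035762787], [0.5580000281333923, 0.2800000011920929], [0.527999997138977, 0.2809999883174896]]
```

View pics/a.png

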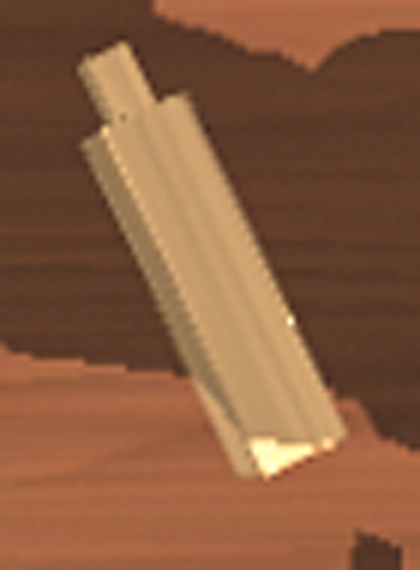

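View pics/b.png

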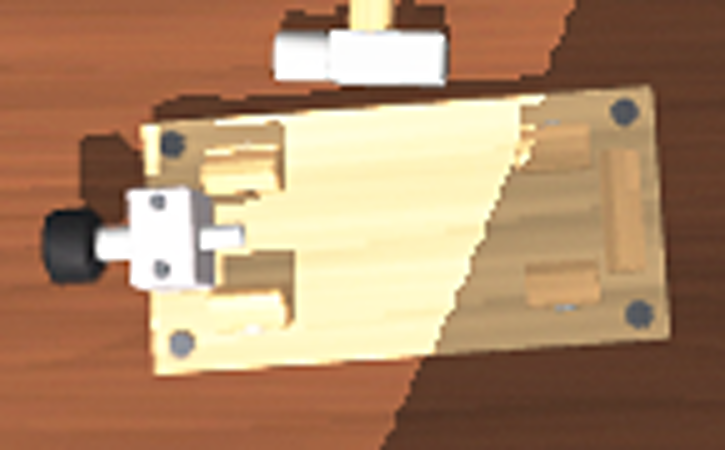

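```bash
cat > fit.py <<'E'
from h import *
from scipy.optimize import least_squares
def fit(p,model,pix,x0):
    model=np.array(model,float);pix=np.array(pix,float)
    def f(q):
        c,s=np.cos(q[2]),np.sin(q[2])
        return np.concatenate([proj(p,[q[0]+c*m[0]-s*m[1],q[1]+s*m[0]+c*m[1],m[2]])-x for m,x in zip(model,pix)])
    r=least_squares(f,x0); return r.x,r.fun.round(1)
E
python3 - <<'E'
from fit import *
p=get_image("top")
g=lambda L,s,o:[(x/s+o[0]-.4,y/s+o[1]-.4) for x,y in L]
print(fit(p,[[.065,.1325,.018],[.065,-.1325,.018],[-.065,-.1325,.018],[-.065,.1325,.018]],g([(140,125),(653,87),(670,337),(155,375)],5,(135,155)),[.55,.1,.05]))
print(fit(p,[[.08,.02,.036],[.08,-.02,.036],[-.08,-.02,.036],[-.08,.02,.036],[.11,.01,.025],[.11,-.01,.025]],g([(105,128),(187,95),(345,435),(250,440),(80,68),(125,43)],6,(350,145)),[.56,-.33,.4]))
E
```

```text
(array([0.54899287, 0.10548353, 0.05888872]), array([ 0.3, -0.1, -0.3, -0.3,  0.1,  0.3, -0.1,  0.1]))
(array([ 0.56546505, -0.32938131,  0.40048659]), array([-1.1, -0.6, -0.8, -1.3, -0.1, -0.5,  1.7,  5.1,  0.5, -2. , -0.1,
       -0.9]))
```

```bash
python3 - <<'E'
from fit import *
p=get_image("top")
g=lambda L,s,o:[(x/s+o[0]-.4,y/s+o[1]-.4) for x,y in L]
print(fit(p,[[.08,.02,.036],[.08,-.02,.036],[-.08,-.02,.036],[-.08,.02,.036],[.11,.01,.025],[.11,-.01,.025]],g([(105,128),(187,95),(345,435),(268,477),(80,68),(125,43)],6,(350,145)),[.56,-.33,.4]))
from scipy.spatial.transform import Rotation as R
print(R.from_quat(get_state()["orientation"]).as_matrix().round(4))
E
```

```text
(array([ 0.56287666, -0.3308711 ,  0.41046151]), array([-0.7,  0.6, -0.5, -0.3,  0.8,  0.3, -0.4, -0.1,  0.7, -0.8,  0.1,
        0.3]))
[[ 0.9381  0.3464  0.    ]
 [ 0.3464 -0.9381  0.    ]
 [ 0.     -0.     -1.    ]]
```

```bash
cat > plan.py <<'E'
from h import *
from scipy.spatial.transform import Rotation as R
import sys
def plan(tgt,yaw,jaw,step=6.0,tyaw=0.18,n=8):
    s=get_state(); pos=np.array(s["eef_pos"]); M=R.from_quat(s["orientation"]).as_matrix()
    tgt=np.array(tgt)
    y0=np.arctan2(M[1,0],M[0,0]); d=(yaw-y0+np.pi)%(2*np.pi)-np.pi
    print("t",round(s["t"],2),"pos",pos.round(4),"yaw",round(y0,3),"dist",(tgt-pos).round(4),"dyaw",round(d,3),"tilt",M[:,2].round(3),"q",s["joint_pos"].round(2),"F",s["ft_force"].round(1),"w",round(s["grip_width"],4))
    rows=[]
    while len(rows)<n:
        e=tgt-pos; l=np.linalg.norm(e)*100
        d=(yaw-y0+np.pi)%(2*np.pi)-np.pi
        if l<.03 and abs(d)<.003: break
        v=e*min(1,step/max(l,1e-9)); dy=np.clip(d,-tyaw,tyaw)
        c,s_=np.cos(y0),np.sin(y0)
        X=np.array([c,s_,0]);Y=np.array([s_,-c,0]);Z=np.array([0,0,-1])
        r=[round(float(v@X)*100,1 if l>1 else 2),round(float(v@Y)*100,1 if l>1 else 2),round(float(v@Z)*100,1 if l>1 else 2),round(float(-dy),2 if abs(dy)>.1 else 3),jaw]
        rows.append(r); pos=pos+v; y0+=dy
    print(rows)
E
python3 -c "
from plan import *
plan([.54,.267,.20],1.63,-1)"
```

```text
t 1.2 pos [ 0.1906 -0.5159  0.3039] yaw 0.354 dist [ 0.3494  0.7829 -0.1039] dyaw 1.276 tilt [ 0.  0. -1.] q [-1.3   0.35  1.65  0.    1.14 -0.08] F [0.8 0.3 0.1] w 0.0854
[[4.2, -4.3, 0.7, -0.18, -1], [4.9, -3.4, 0.7, -0.18, -1], [5.4, -2.5, 0.7, -0.18, -1], [5.8, -1.5, 0.7, -0.18, -1], [5.9, -0.5, 0.7, -0.18, -1], [5.9, 0.6, 0.7, -0.18, -1], [5.7, 1.7, 0.7, -0.18, -1], [5.3, 2.7, 0.7, -0.016, -1]]
```

Call:
{"op": "jog_arm", "data": {"commands": [[4.2,-4.3,0.7,-0.18,-1],[4.9,-3.4,0.7,-0.18,-1],[5.4,-2.5,0.7,-0.18,-1],[5.8,-1.5,0.7,-0.18,-1],[5.9,-0.5,0.7,-0.18,-1],[5.9,0.6,0.7,-0.18,-1],[5.7,1.7,0.7,-0.18,-1],[5.3,2.7,0.7,-0.016,-1]], "squeeze": 50}}

```text
t: 2.2
eef_pos: [0.3827, -0.0685, 0.247]
orientation: [0.673, 0.74, 0.0, 0.004]
ft_force: [1.5, -1.3, -0.4]
grip_width: 0.085
```

```bash
python3 -c "
from plan import *
plan([.54,.267,.20],1.63,-1)"
```

```text
t 2.2 pos [ 0.3827 -0.0685  0.247 ] yaw 1.666 dist [ 0.1573  0.3355 -0.047 ] dyaw -0.036 tilt [ 0.005 -0.005 -1.   ] q [-0.3   0.13  2.1  -0.    0.9  -0.39] F [ 1.5 -1.3 -0.4] w 0.085
[[5.1, 3.0, 0.8, 0.036, -1], [5.2, 2.8, 0.8, -0.0, -1], [5.2, 2.8, 0.8, -0.0, -1], [5.2, 2.8, 0.8, -0.0, -1], [5.2, 2.8, 0.8, -0.0, -1], [5.2, 2.8, 0.8, -0.0, -1], [1.2, 0.6, 0.2, -0.0, -1]]
```

Call:
{"op": "jog_arm", "data": {"commands": [[5.1,3.0,0.8,0.036,-1],[5.2,2.8,0.8,0,-1],[5.2,2.8,0.8,0,-1],[5.2,2.8,0.8,0,-1],[5.2,2.8,0.8,0,-1],[5.2,2.8,0.8,0,-1],[1.2,0.6,0.2,0,-1],[0,0,0,0,-1]]}}

```text
t: 3.2
eef_pos: [0.542, 0.2807, 0.195]
orientation: [0.684, 0.729, 0.001, 0.005]
ft_force: [-1.2, -1.6, 0.6]
grip_width: 0.0857
```

```bash
python3 -c "
from plan import *
plan([.54,.268,.107],1.63,-1)
p=get_image('scene'); save(p,'s1')
for m in mark_of(p,'knob_grip'): print(m['conf'],w(p,m['xyz']))"
```

```text
t 3.2 pos [0.542  0.2807 0.195 ] yaw 1.634 dist [-0.002  -0.0127 -0.088 ] dyaw -0.004 tilt [ 0.01  -0.005 -1.   ] q [ 0.4   0.58  1.58 -0.01  0.97  0.35] F [-1.2 -1.6  0.6] w 0.0857
[[-0.8, -0.2, 5.9, 0.004, -1], [-0.4, -0.1, 2.9, -0.0, -1]]
0.75 [0.54169048 0.26703204 0.05498437]
0.44 [0.54119433 0.18457431 0.05053729]
```

View pics/s1.png

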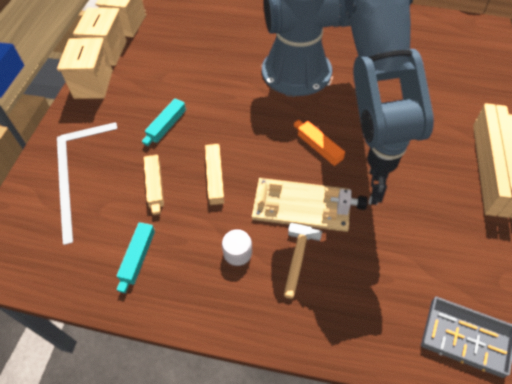

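The gripper is above the knob (362,202). I'll lower it and close.

Call:
{"op": "jog_arm", "data": {"commands": [[-0.8,-0.1,4.0,0.004,-1],[-0.5,-0.1,3.2,0,-1],[0,0,1.4,0,-1],[0,0,0,0,-1]]}}

```text
t: 3.8
eef_pos: [0.542, 0.2615, 0.1106]
orientation: [0.688, 0.726, 0.003, 0.006]
ft_force: [-0.4, 1.1, 0.1]
grip_width: 0.0855
```

```bash
python3 -c "
from plan import *
plan([.541,.267,.105],1.63,-1)"
```

```text
t 3.8 pos [0.542  0.2615 0.1106] yaw 1.624 dist [-0.001   0.0055 -0.0056] dyaw 0.006 tilt [ 0.013 -0.004 -1.   ] q [ 0.37  0.69  1.64 -0.01  0.8   0.33] F [-0.4  1.1  0.1] w 0.0855
[[0.55, -0.07, 0.56, -0.006, -1]]
```

Call:
{"op": "jog_arm", "data": {"commands": [[0.55,-0.1,0.5,0,-1],[0,0,0,0,0.3],[0,0,0,0,1],[0,0,0,0,1],[0,0,0,0,1],[0,0,0,0,1]], "squeeze": 50}}

```text
t: 4.55
eef_pos: [0.5376, 0.2677, 0.1085]
orientation: [0.688, 0.726, -0.0, 0.004]
ft_force: [3.1, -0.0, -6.6]
grip_width: 0.0365
```

```bash
python3 -c "
from plan import *
plan([.541,.267,.105],1.63,-1)"
```

```text
t 4.55 pos [0.5376 0.2677 0.1085] yaw 1.625 dist [ 0.0034 -0.0007 -0.0035] dyaw 0.005 tilt [ 0.006 -0.006 -1.   ] q [ 0.39  0.69  1.64 -0.01  0.8   0.34] F [ 3.1 -0.  -6.6] w 0.0365
[[-0.09, 0.34, 0.35, -0.005, -1]]
```

Call:
{"op": "jog_arm", "data": {"commands": [[1.0,0,0,0,1],[1.0,0,0,0,1],[1.0,0,0,0,1],[0.6,0,0,0,1],[0.3,0,0,0,1]]}}

```text
t: 5.18
eef_pos: [0.536, 0.3008, 0.1082]
orientation: [0.687, 0.727, -0.007, 0.007]
ft_force: [0.4, -28.5, 10.4]
grip_width: 0.0363
```

```bash
python3 -c "
from plan import *
plan([.537,.3,.108],1.63,-1)"
```

```text
t 5.17 pos [0.536  0.3008 0.1082] yaw 1.627 dist [ 0.001  -0.0008 -0.0002] dyaw 0.003 tilt [ 0.001 -0.02  -1.   ] q [ 0.44  0.72  1.6  -0.03  0.84  0.4 ] F [  0.4 -28.5  10.4] w 0.0363
[[-0.09, 0.09, 0.02, -0.003, -1]]
```

Call:
{"op": "jog_arm", "data": {"commands": [[-0.1,0,0,0,0.3],[0,0,0,0,-1],[0,0,0,0,-1],[0,0,-3.0,0,-1],[0,0,-5,0,-1]]}}

```text
t: 5.8
eef_pos: [0.5351, 0.3019, 0.1867]
orientation: [0.687, 0.726, -0.009, 0.006]
ft_force: [0.3, -0.5, 0.8]
grip_width: 0.0853
```

```bash
python3 -c "
from plan import *
p=get_image('top'); save(p,'t2')
for t in ['knob_grip','bolt_tip']:
  for m in mark_of(p,t): print(t,m['conf'],w(p,m['xyz']))
c=cv2.cvtColor(p['color'],cv2.COLOR_RGB2BGR)
cv2.imwrite('pics/t2c.png',cv2.resize(c[145:260,110:280],None,fx=4,fy=4,interpolation=cv2.INTER_CUBIC))
plan([.562,-.331,.25],.41+3.1416,-1)
plan([.562,-.331,.25],.41,-1)"
```

```text
knob_grip 0.56 [0.54161361 0.29532176 0.05416654]
t 5.95 pos [0.5366 0.3027 0.1896] yaw 1.627 dist [ 0.0254 -0.6337  0.0604] dyaw 1.925 tilt [ 0.004 -0.019 -1.   ] q [ 0.44  0.6   1.56 -0.02  0.98  0.4 ] F [ 0.1 -0.2 -1.4] w 0.0854
[[-6.0, -0.1, -0.6, -0.18, -1], [-5.9, -1.2, -0.6, -0.18, -1], [-5.6, -2.2, -0.6, -0.18, -1], [-5.1, -3.2, -0.6, -0.18, -1], [-4.4, -4.0, -0.6, -0.18, -1], [-3.6, -4.7, -0.6, -0.18, -1], [-2.7, -5.3, -0.6, -0.18, -1], [-1.7, -5.7, -0.6, -0.18, -1]]
t 5.95 pos [0.5366 0.3027 0.1896] yaw 1.627 dist [ 0.0254 -0.6337  0.0604] dyaw -1.217 tilt [ 0.004 -0.019 -1.   ] q [ 0.44  0.6   1.56 -0.02  0.98  0.4 ] F [ 0.1 -0.2 -1.4] w 0.0854
[[-6.0, -0.1, -0.6, 0.18, -1], [-5.9, 1.0, -0.6, 0.18, -1], [-5.6, 2.0, -0.6, 0.18, -1], [-5.2, 3.0, -0.6, 0.18, -1], [-4.6, 3.9, -0.6, 0.18, -1], [-3.8, 4.6, -0.6, 0.18, -1], [-2.9, 5.2, -0.6, 0.14, -1], [-2.2, 5.6, -0.6, -0.0, -1]]
```

View pics/t2c.png

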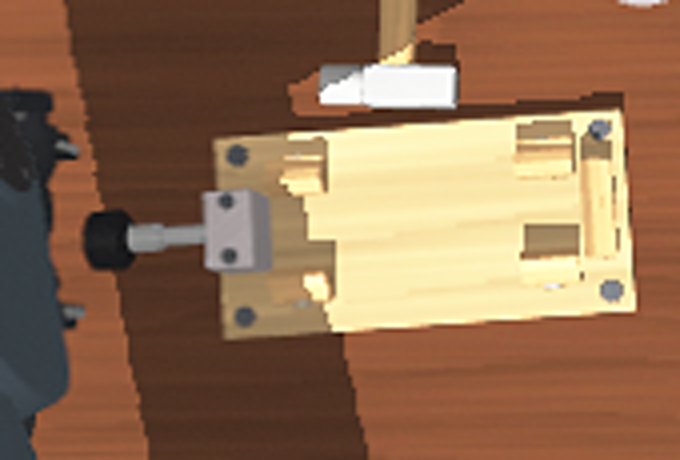

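Call:
{"op": "jog_arm", "data": {"commands": [[-6.0,-0.1,-0.6,0.18,-1],[-5.9,1.0,-0.6,0.18,-1],[-5.6,2.0,-0.6,0.18,-1],[-5.2,3.0,-0.6,0.18,-1],[-4.6,3.9,-0.6,0.18,-1],[-3.8,4.6,-0.6,0.18,-1],[-2.9,5.2,-0.6,0.14,-1],[-2.2,5.6,-0.6,0,-1]]}}

```text
t: 6.95
eef_pos: [0.5452, -0.1852, 0.2406]
orientation: [0.983, 0.185, -0.003, 0.009]
ft_force: [1.0, 0.6, -0.3]
grip_width: 0.085
```

```bash
python3 -c "
from plan import *
plan([.562,-.331,.2],.41,-1)"
```

```text
t 6.95 pos [ 0.5452 -0.1852  0.2406] yaw 0.373 dist [ 0.0168 -0.1458 -0.0406] dyaw 0.037 tilt [-0.002 -0.018 -1.   ] q [-0.4   0.47  1.65 -0.02  1.02  0.81] F [ 1.   0.6 -0.3] w 0.085
[[-1.5, 5.6, 1.6, -0.037, -1], [-1.7, 5.5, 1.6, -0.0, -1], [-0.9, 3.0, 0.9, -0.0, -1]]
```

Call:
{"op": "jog_arm", "data": {"commands": [[-1.5,5.6,1.6,-0.037,-1],[-1.7,5.5,1.6,0,-1],[-0.5,1.7,0.9,0,-1],[0,0,0,0,-1]]}}

```text
t: 7.45
eef_pos: [0.5589, -0.3254, 0.1972]
orientation: [0.979, 0.202, -0.004, 0.008]
ft_force: [0.5, 0.5, -0.2]
grip_width: 0.0856
```

```bash
python3 -c "
from plan import *
p=get_image('scene'); save(p,'s3')
for m in mark_of(p,'rail_center'): print(m['conf'],w(p,m['xyz']))
plan([.562,-.331,.078],.41,-1)"
```

```text
0.98 [ 0.56666622 -0.33003118  0.02166513]
0.89 [ 0.3311314  -0.37157605  0.01526878]
0.77 [ 0.79499348 -0.29858463  0.01322723]
t 7.55 pos [ 0.5594 -0.3241  0.1984] yaw 0.409 dist [ 0.0026 -0.0069 -0.1204] dyaw 0.001 tilt [-0.003 -0.017 -1.   ] q [-0.59  0.64  1.48 -0.02  1.02  0.58] F [ 0.1  1.4 -0.6] w 0.0857
[[-0.0, 0.4, 6.0, -0.001, -1], [-0.0, 0.4, 6.0, -0.0, -1], [-0.0, 0.0, 0.07, -0.0, -1]]
```

View pics/s3.png

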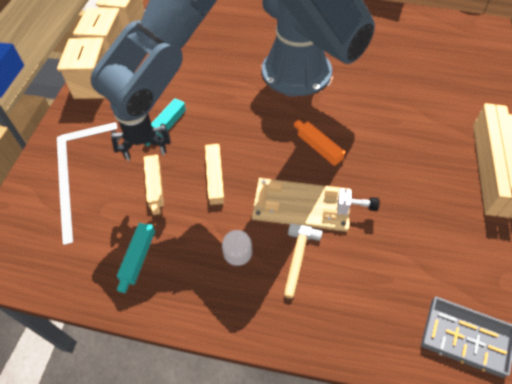

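Call:
{"op": "jog_arm", "data": {"commands": [[0,0.3,5.0,0,-1],[0.2,0.3,4.5,0,-1],[0,0,2.3,0,-1],[0,0,0,0,-1]]}}

```text
t: 8.05
eef_pos: [0.5661, -0.3249, 0.0813]
orientation: [0.978, 0.206, -0.001, 0.009]
ft_force: [0.8, -0.2, 0.3]
grip_width: 0.0852
```

```bash
python3 -c "
from plan import *
plan([.563,-.331,.077],.41,-1)"
```

```text
t 8.05 pos [ 0.5661 -0.3249  0.0813] yaw 0.416 dist [-0.0031 -0.0061 -0.0043] dyaw -0.006 tilt [ 0.001 -0.019 -1.   ] q [-0.59  0.8   1.5  -0.02  0.83  0.58] F [ 0.8 -0.2  0.3] w 0.0852
[[-0.53, 0.44, 0.43, 0.006, -1]]
```

Call:
{"op": "jog_arm", "data": {"commands": [[-0.5,0.4,0.4,0.006,-1],[0,0,0,0,0.3],[0,0,0,0,1],[0,0,0,0,1],[0,0,0,0,1]], "squeeze": 50}}

```text
t: 8.68
eef_pos: [0.5649, -0.3307, 0.0823]
orientation: [0.979, 0.204, 0.001, 0.012]
ft_force: [0.1, 0.2, -1.6]
grip_width: 0.0394
```

```bash
python3 -c "
from plan import *
plan([.56,-.331,.16],.41,1)"
```

```text
t 8.68 pos [ 0.5649 -0.3307  0.0823] yaw 0.411 dist [-0.0049 -0.0003  0.0777] dyaw -0.001 tilt [ 0.006 -0.022 -1.   ] q [-0.6   0.8   1.5  -0.02  0.82  0.58] F [ 0.1  0.2 -1.6] w 0.0394
[[-0.4, -0.1, -6.0, 0.001, 1], [-0.1, -0.0, -1.8, -0.0, 1]]
```

Call:
{"op": "jog_arm", "data": {"commands": [[0,0,-4.0,0,1],[0,0,-5.0,0,1]]}}

```text
t: 8.93
eef_pos: [0.5627, -0.3276, 0.1701]
orientation: [0.979, 0.204, -0.002, 0.009]
ft_force: [-0.2, 0.3, -1.6]
grip_width: 0.039
```

```bash
python3 -c "
from plan import *
plan([.551,.091,.20],1.63,1)"
```

```text
t 8.93 pos [ 0.5627 -0.3276  0.1701] yaw 0.41 dist [-0.0117  0.4186  0.0299] dyaw 1.22 tilt [-0.    -0.018 -1.   ] q [-0.59  0.68  1.48 -0.02  0.98  0.58] F [-0.2  0.3 -1.6] w 0.039
[[2.2, -5.6, -0.4, -0.18, 1], [3.2, -5.1, -0.4, -0.18, 1], [4.0, -4.4, -0.4, -0.18, 1], [4.8, -3.6, -0.4, -0.18, 1], [5.3, -2.7, -0.4, -0.18, 1], [5.7, -1.7, -0.4, -0.18, 1], [5.9, -0.6, -0.4, -0.14, 1]]
```

Call:
{"op": "jog_arm", "data": {"commands": [[2.2,-5.5,-0.8,-0.18,1],[3.2,-5.0,-0.8,-0.18,1],[4.0,-4.4,-0.8,-0.18,1],[4.8,-3.6,-0.5,-0.18,1],[5.3,-2.7,-0.3,-0.18,1],[4.7,-1.5,0,-0.18,1],[3.5,-0.4,0,-0.14,1],[0,0,0,0,1]]}}

```text
t: 9.93
eef_pos: [0.5455, 0.065, 0.1991]
orientation: [0.672, 0.741, -0.005, 0.01]
ft_force: [-0.3, -0.3, -0.7]
grip_width: 0.0392
```

```bash
python3 -c "
from plan import *
plan([.551,.091,.18],1.63,1)"
```

```text
t 9.93 pos [0.5455 0.065  0.1991] yaw 1.669 dist [ 0.0055  0.026  -0.0191] dyaw -0.039 tilt [ 0.008 -0.021 -1.   ] q [ 0.04  0.48  1.75 -0.03  0.91 -0.04] F [-0.3 -0.3 -0.7] w 0.0392
[[2.5, 0.8, 1.9, 0.039, 1]]
```

Call:
{"op": "jog_arm", "data": {"commands": [[2.1,0.8,1.9,0.039,1],[0,0,0,0,1],[0,0,0,0,1]]}}

```text
t: 10.3
eef_pos: [0.552, 0.0846, 0.1797]
orientation: [0.688, 0.726, -0.005, 0.01]
ft_force: [0.2, 0.8, -1.0]
grip_width: 0.0395
```

```bash
python3 -c "
from plan import *
plan([.551,.091,.13],1.63,1)
for n in ['scene','top']:
  p=get_image(n); save(p,n+'4')
  for t in ['rail_center','jig_seat','jig']:
    for m in mark_of(p,t): print(n,t,round(m['conf'],2),w(p,m['xyz']).round(4))
  c=cv2.cvtColor(p['color'],cv2.COLOR_RGB2BGR)
  c=c[120:260,220:400] if n=='scene' else c[140:270,110:290]
  cv2.imwrite('pics/'+n+'4c.png',cv2.resize(c,None,fx=4,fy=4,interpolation=cv2.INTER_CUBIC))
"
```

```text
t 10.3 pos [0.552  0.0846 0.1797] yaw 1.625 dist [-0.001   0.0064 -0.0497] dyaw 0.005 tilt [ 0.008 -0.022 -1.   ] q [ 0.08  0.52  1.74 -0.03  0.88  0.04] F [ 0.2  0.8 -1. ] w 0.0395
[[0.6, -0.1, 5.0, -0.005, 1]]
scene rail_center 0.89 [ 0.7943 -0.2977  0.0134]
scene rail_center 0.79 [0.5584 0.0809 0.119 ]
scene rail_center 0.79 [ 0.3314 -0.3703  0.0135]
scene jig_seat 0.56 [0.5492 0.0889 0.0386]
scene jig 0.7 [ 0.5492  0.1052 -0.0019]
scene jig 0.45 [0.559  0.0784 0.1171]
top rail_center 0.79 [ 0.7871 -0.2989  0.0243]
top rail_center 0.61 [ 0.3293 -0.3711  0.0187]
top rail_center 0.53 [0.5382 0.3014 0.0548]
```

View pics/top4c.png

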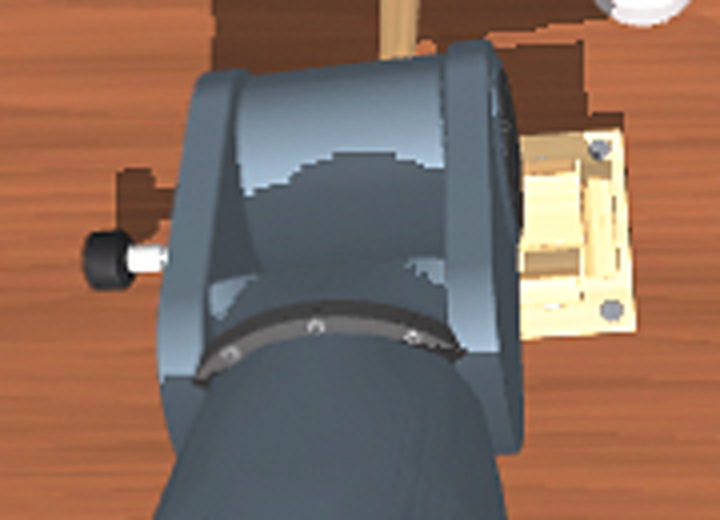

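View pics/scene4c.png

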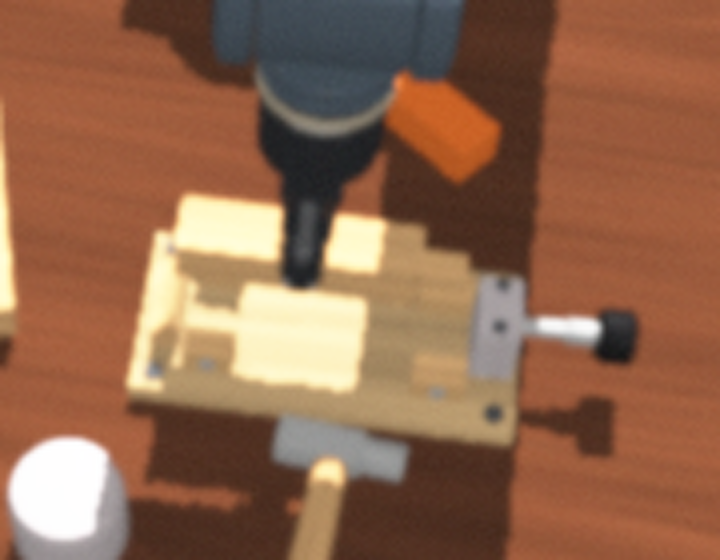

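```bash
python3 - <<'E'
from fit import *
p=get_image("scene")
g=lambda L,s,o:[(x/s+o[0]-.4,y/s+o[1]-.4) for x,y in L]
zt=.1797-.0823+.036
# rail top corners: model frame x along
for z in (zt,):
  print(fit(p,[[-.08,.02,z],[-.08,-.02,z],[.08,-.02,z],[-.08,-.02,z-.036],[.08,-.02,z-.036]],g([(180,195),(173,252),(383,272),(0,0),(0,0)][:3],4,(220,120)),[.55,.085,1.63]))
  X=[.552-.001,.0826,1.63]
  for m in [[-.08,.02],[-.08,-.02],[.08,-.02],[.08,.02]]:
    c,s=np.cos(X[2]),np.sin(X[2]); q=proj(p,[X[0]+c*m[0]-s*m[1],X[1]+s*m[0]+c*m[1],z]); print(((q-[220,120])*4).round())
for n,m in [("jig -x-y",[-.065,-.1325]),("+x-y",[.065,-.1325]),("+x+y",[.065,.1325])]:
    c,s=np.cos(.059),np.sin(.059); q=proj(p,[.549+c*m[0]-s*m[1],.104+s*m[0]+c*m[1],.018]); print(n,((q-[220,120])*4).round())
E
```

```text
(array([0.5563978 , 0.07176009, 1.60926536]), array([-2.6, -0.1, -3.4, -1.9,  5.9,  1.4]))
[185. 191.]
[176. 241.]
[424. 270.]
[428. 219.]
jig -x-y [152. 229.]
+x-y [123. 383.]
+x+y [510. 431.]
```

Call:
{"op": "jog_arm", "data": {"commands": [[0.9,-0.3,2.0,0,1],[0.1,0,1.8,0,1],[0,0,0,0,1],[0,0,0,0,1]]}}

```text
t: 11.25
eef_pos: [0.5492, 0.0942, 0.1407]
orientation: [0.687, 0.726, -0.005, 0.011]
ft_force: [0.3, -0.4, -0.5]
grip_width: 0.0391
```

```bash
python3 -c "
from plan import *
plan([.5490,.093,.12],1.63,1)
p=get_image('scene')
for t in ['rail_center','jig_seat']:
    for m in mark_of(p,t): print(t,round(m['conf'],2),w(p,m['xyz']).round(4))
c=cv2.cvtColor(p['color'],cv2.COLOR_RGB2BGR)
c=c[150:250,240:380]
cv2.imwrite('pics/s5c.png',cv2.resize(c,None,fx=5,fy=5,interpolation=cv2.INTER_CUBIC))
"
```

```text
t 11.25 pos [0.5492 0.0942 0.1407] yaw 1.625 dist [-0.0002 -0.0012 -0.0207] dyaw 0.005 tilt [ 0.009 -0.022 -1.   ] q [ 0.09  0.58  1.76 -0.03  0.8   0.06] F [ 0.3 -0.4 -0.5] w 0.0391
[[-0.1, -0.0, 2.1, -0.005, 1]]
rail_center 0.96 [ 0.7921 -0.2957  0.012 ]
rail_center 0.9 [ 0.3335 -0.3716  0.0159]
rail_center 0.84 [0.5572 0.0895 0.0816]
rail_center 0.53 [0.3284 0.131  0.0116]
jig_seat 0.87 [0.5513 0.0887 0.037 ]
```

View pics/s5c.png

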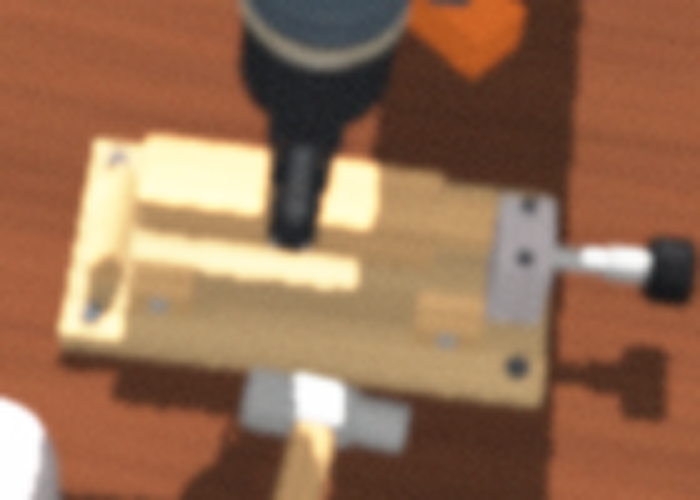

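Call:
{"op": "jog_arm", "data": {"commands": [[0,-0.1,1.2,-0.005,1],[0,0,1.0,0,1],[0,0,0.6,0,1],[0,0,0,0,1]]}}

```text
t: 11.9
eef_pos: [0.5484, 0.0934, 0.1109]
orientation: [0.686, 0.728, -0.005, 0.011]
ft_force: [0.1, -0.4, -1.1]
grip_width: 0.0392
```

```bash
python3 -c "
from plan import *
plan([.5485,.093,.100],1.63,1)
"
```

```text
t 11.9 pos [0.5484 0.0934 0.1109] yaw 1.631 dist [ 0.0001 -0.0004 -0.0109] dyaw -0.001 tilt [ 0.01  -0.022 -1.   ] q [ 0.09  0.63  1.77 -0.03  0.74  0.06] F [ 0.1 -0.4 -1.1] w 0.0392
[[-0.0, 0.0, 1.1, 0.001, 1]]
```

Call:
{"op": "jog_arm", "data": {"commands": [[0,0,0.5,0,1],[0,0,0.4,0,1],[0,0,0,0,1]]}}

```text
t: 12.28
eef_pos: [0.5487, 0.0932, 0.1016]
orientation: [0.686, 0.728, -0.004, 0.011]
ft_force: [0.1, 0.1, -2.2]
grip_width: 0.039
```

```bash
python3 -c "
from plan import *
plan([.5485,.093,.100],1.63,1)
p=get_image('scene')
for t in ['rail_center','jig_seat','knob_grip']:
    for m in mark_of(p,t): print(t,round(m['conf'],2),w(p,m['xyz']).round(4))
c=cv2.cvtColor(p['color'],cv2.COLOR_RGB2BGR)
c=c[150:250,240:380]
cv2.imwrite('pics/s6c.png',cv2.resize(c,None,fx=5,fy=5,interpolation=cv2.INTER_CUBIC))
"
```

```text
t 12.28 pos [0.5487 0.0932 0.1016] yaw 1.631 dist [-0.0002 -0.0002 -0.0016] dyaw -0.001 tilt [ 0.01  -0.022 -1.   ] q [ 0.09  0.65  1.77 -0.03  0.72  0.06] F [ 0.1  0.1 -2.2] w 0.039
[[-0.02, -0.02, 0.16, 0.001, 1]]
rail_center 0.76 [ 0.7912 -0.2973  0.0125]
rail_center 0.68 [0.5534 0.089  0.039 ]
rail_center 0.63 [ 0.3294 -0.3737  0.016 ]
jig_seat 0.95 [0.5528 0.0881 0.0375]
knob_grip 0.62 [0.5386 0.301  0.0554]
```

View pics/s6c.png

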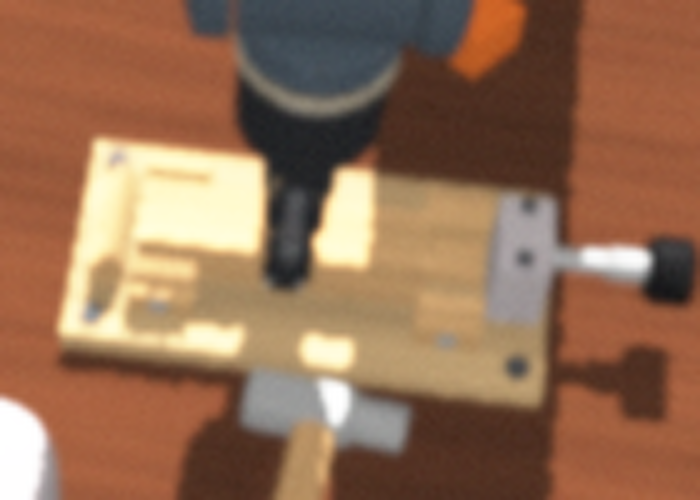

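The rail sits in the nest within 1–2 mm of the floor, and the marks agree. I'll release it and lift away.

Call:
{"op": "jog_arm", "data": {"commands": [[0,0,0.1,0,1],[0,0,0,0,0.4],[0,0,0,0,-0.4],[0,0,0,0,-1],[0,0,-2.0,0,-1],[0,0,-5.0,0,-1],[0,0,-4.0,0,-1]]}}

```text
t: 13.35
eef_pos: [0.5468, 0.0955, 0.2117]
orientation: [0.686, 0.728, -0.006, 0.01]
ft_force: [0.7, 0.3, 0.0]
grip_width: 0.0853
```

```bash
python3 -c "
from plan import *
plan([.535,.32,.22],1.63,-1)
for n in ['scene','top']:
  p=get_image(n)
  for t in ['rail_center','jig_seat','knob_grip']:
    for m in mark_of(p,t): print(t,round(m['conf'],2),w(p,m['xyz']).round(4))
  c=cv2.cvtColor(p['color'],cv2.COLOR_RGB2BGR)
  if n=='scene': c=c[150:250,240:380]
  else: c=c[150:250,130:280]
  cv2.imwrite('pics/'+n+'7c.png',cv2.resize(c,None,fx=5,fy=5,interpolation=cv2.INTER_CUBIC))
"
```

```text
t 13.35 pos [0.5468 0.0955 0.2117] yaw 1.631 dist [-0.0118  0.2245  0.0083] dyaw -0.001 tilt [ 0.006 -0.022 -1.   ] q [ 0.1   0.47  1.72 -0.03  0.94  0.05] F [0.7 0.3 0. ] w 0.0853
[[6.0, 0.0, -0.2, 0.001, -1], [6.0, 0.0, -0.2, -0.0, -1], [6.0, 0.0, -0.2, -0.0, -1], [4.5, 0.0, -0.2, -0.0, -1]]
rail_center 0.97 [0.3273 0.1331 0.0124]
rail_center 0.87 [ 0.7949 -0.2936  0.0121]
rail_center 0.79 [0.554  0.089  0.0374]
rail_center 0.71 [ 0.3319 -0.3724  0.0145]
jig_seat 0.83 [0.5506 0.0887 0.0386]
knob_grip 0.66 [0.5408 0.2981 0.057 ]
knob_grip 0.48 [ 0.5517  0.1039 -0.002 ]
rail_center 0.71 [ 0.3312 -0.3707  0.0176]
rail_center 0.56 [ 0.788  -0.3014  0.0241]
rail_center 0.55 [0.554  0.088  0.0377]
jig_seat 0.59 [0.5532 0.0886 0.0357]
knob_grip 0.6 [0.5396 0.3016 0.0539]
```

View pics/scene7c.png

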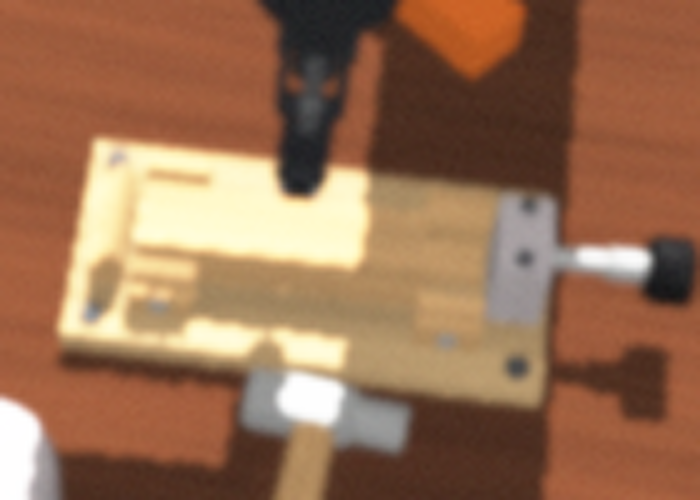

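The rail is flat in the nest and the knob is still out. I'll grip the knob again and push it home.

Call:
{"op": "jog_arm", "data": {"commands": [[6.0,0,0,0,-1],[6.0,0,0,0,-1],[6.0,0,0,0,-1],[1.8,0,0,0,-1],[0,0,0,0,-1]]}}

```text
t: 14.38
eef_pos: [0.5338, 0.2971, 0.1993]
orientation: [0.687, 0.727, -0.01, 0.008]
ft_force: [0.5, -0.6, 0.7]
grip_width: 0.0854
```

```bash
python3 -c "
from plan import *
plan([.536,.3025,.109],1.63,-1)"
```

```text
t 14.38 pos [0.5338 0.2971 0.1993] yaw 1.628 dist [ 0.0022  0.0054 -0.0903] dyaw 0.002 tilt [-0.002 -0.025 -1.   ] q [ 0.44  0.58  1.57 -0.03  1.    0.4 ] F [ 0.5 -0.6  0.7] w 0.0854
[[0.4, 0.2, 6.0, -0.002, -1], [0.2, 0.1, 3.0, -0.0, -1]]
```

Call:
{"op": "jog_arm", "data": {"commands": [[0.5,0.2,4.0,0,-1],[0.3,0,3.5,0,-1],[0,0,1.4,0,-1],[0,0,0,0,-1]]}}

```text
t: 14.88
eef_pos: [0.5367, 0.2978, 0.108]
orientation: [0.688, 0.725, -0.01, 0.008]
ft_force: [-0.2, -0.4, 0.5]
grip_width: 0.0858
```

```bash
python3 -c "
from plan import *
plan([.536,.3025,.109],1.63,-1)"
```

```text
t 14.88 pos [0.5367 0.2978 0.108 ] yaw 1.624 dist [-0.0007  0.0047  0.001 ] dyaw 0.006 tilt [-0.003 -0.026 -1.   ] q [ 0.44  0.72  1.6  -0.03  0.84  0.41] F [-0.2 -0.4  0.5] w 0.0858
[[0.48, -0.04, -0.1, -0.006, -1]]
```

Call:
{"op": "jog_arm", "data": {"commands": [[0.5,0,0,0,-1],[0,0,0,0,0.3],[0,0,0,0,1],[0,0,0,0,1],[0,0,0,0,1],[0,0,0,0,1]], "squeeze": 50}}

```text
t: 15.62
eef_pos: [0.5362, 0.303, 0.1119]
orientation: [0.688, 0.725, -0.01, 0.008]
ft_force: [1.1, -0.3, -2.9]
grip_width: 0.0368
```

Call:
{"op": "jog_arm", "data": {"commands": [[-1.0,0,0,0,1],[-1.0,0,0,0,1],[-1.0,0,0,0,1],[-0.6,0,0,0,1],[-0.3,0,0,0,1]]}}

```text
t: 16.25
eef_pos: [0.5379, 0.2698, 0.1121]
orientation: [0.689, 0.724, -0.004, 0.004]
ft_force: [-1.2, 29.4, -11.5]
grip_width: 0.0364
```

```bash
python3 -c "
from plan import *
plan([.537,.267,.108],1.63,1)"
```

```text
t 16.25 pos [0.5379 0.2698 0.1121] yaw 1.621 dist [-0.0009 -0.0028 -0.0041] dyaw 0.009 tilt [ 0.    -0.011 -1.   ] q [ 0.39  0.69  1.64 -0.01  0.82  0.35] F [ -1.2  29.4 -11.5] w 0.0364
[[-0.27, -0.1, 0.41, -0.009, 1]]
```

The TCP travelled 33 mm and hit the end stop at 29 N. I'll release and retreat.

Call:
{"op": "jog_arm", "data": {"commands": [[0.1,0,0,0,0.3],[0,0,0,0,-1],[0,0,0,0,-1],[0,0,-3.0,0,-1],[0,0,-5,0,-1],[5,0,-4,0,-1],[5,0,0,0,-1],[0,0,0,0,-1]]}}

```text
t: 17.25
eef_pos: [0.5337, 0.3718, 0.236]
orientation: [0.691, 0.723, -0.003, 0.004]
ft_force: [-0.8, 0.5, -0.5]
grip_width: 0.0855
```

```bash
python3 -c "
from plan import *
plan([.535,.32,.22],1.63,-1)
for n in ['scene','top']:
  p=get_image(n)
  for t in ['rail_center','jig_seat','knob_grip','bolt_tip','offcut_center','tin','hammer']:
    for m in mark_of(p,t): print(t,round(m['conf'],2),w(p,m['xyz']).round(4))
  c=cv2.cvtColor(p['color'],cv2.COLOR_RGB2BGR)
  if n=='scene': c=c[150:250,240:380]
  else: c=c[150:250,130:280]
  cv2.imwrite('pics/'+n+'8c.png',cv2.resize(c,None,fx=5,fy=5,interpolation=cv2.INTER_CUBIC))
"
```

```text
t 17.25 pos [0.5337 0.3718 0.236 ] yaw 1.617 dist [ 0.0013 -0.0518 -0.016 ] dyaw 0.013 tilt [ 0.002 -0.009 -1.   ] q [ 0.54  0.6   1.43 -0.01  1.11  0.5 ] F [-0.8  0.5 -0.5] w 0.0855
[[-5.2, -0.1, 1.6, -0.013, -1]]
rail_center 0.85 [ 0.7935 -0.2987  0.0121]
rail_center 0.69 [0.549  0.0881 0.0386]
rail_center 0.56 [ 0.3306 -0.3715  0.0097]
jig_seat 0.56 [0.5503 0.0879 0.0398]
knob_grip 0.57 [0.5403 0.2685 0.0576]
offcut_center 0.93 [ 0.5006 -0.1637  0.0169]
tin 0.92 [ 0.7289 -0.0405 -0.0026]
tin 0.58 [0.5522 0.0872 0.0377]
hammer 0.68 [ 7.287e-01  1.226e-01 -1.000e-04]
rail_center 0.96 [ 0.7893 -0.296   0.0233]
rail_center 0.82 [0.5522 0.0883 0.0381]
rail_center 0.81 [ 0.3319 -0.3729  0.0211]
rail_center 0.65 [0.3273 0.1302 0.0205]
jig_seat 0.74 [0.5511 0.086  0.0358]
bolt_tip 0.75 [0.5492 0.1847 0.0529]
offcut_center 0.92 [ 0.5042 -0.1657  0.0121]
tin 0.64 [ 7.278e-01 -3.700e-02  1.000e-04]
hammer 0.58 [0.7275 0.1214 0.0038]
```

View pics/scene8c.png

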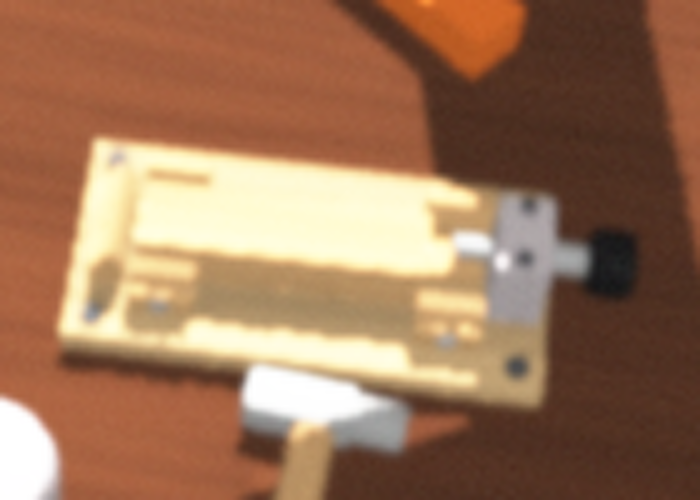

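View pics/top8c.png

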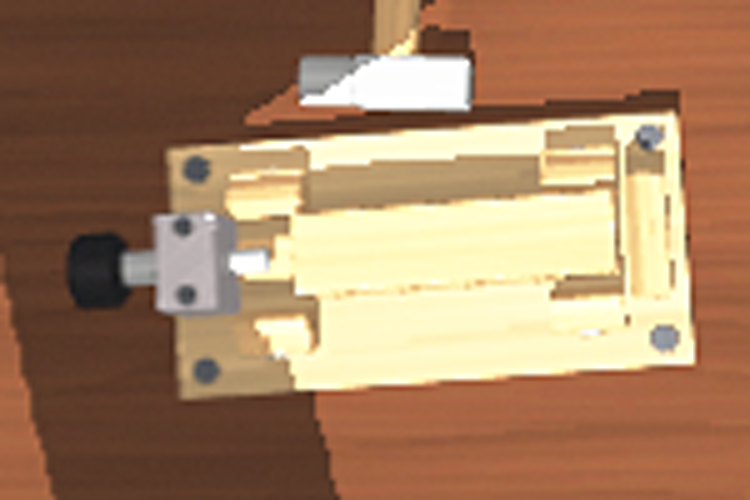

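The bolt lies over the tenon. The knob's left edge is at column 143.6, the same as in the starting picture, so it is home. I'll hand in the job.

```bash
python3 -c "
from station import *
print(close_job())"
```

```text
the job is handed in; nothing more can be done
None
```

The job is done and handed in at about 17.7 s of the 61 s allowed. I pulled the knob out to its detent and laid the plain-wood rail with the tenon in the nest, tenon at the knob end. I then pushed the knob home over the tenon, let go and lifted clear.

**Last checks:**
- **Rail:** by the network marks it is within about 1–3 mm of the seat across, along and in height. The pictures show it flat between the stops.
- **Knob:** on the push it travelled about 33 mm to a hard stop. Afterwards its head was at the same pixel column in the top picture as at the start. The bolt shows above the tenon.
- **Other things:** the offcut, tin and hammer read within about 3 mm of their starting positions, which is within the marks' error.
- **Gripper:** it was open and well clear, with only sensor noise on the force reading.

**Disagreement:** while the rail was held above the jig, the scene camera's rail mark read 6–8 mm farther out in x than the arm's own position. I used the arm's position, checked against where it had gripped the knob. The marks agreed with it once the rail was seated.

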